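# Hold the coating gauge on the board's measuring spot

### The job

The board on the inspection slide is due for a coating-thickness reading: pull its carriage, which has a black knob, out from under the microscope until it is fully against the front stop, then take the pen gauge out of its leaning stand and set it upright on the white-ringed gold spot of that board, the nose inside the ring. Press only lightly, so that the sprung nose goes in about halfway, keep it steady, and finish while still holding the gauge there. Do not bump the microscope or disturb the other things on the bench.

Things in the scene. Friction and masses are not known exactly. Their poses are not given: they have to be found in the camera images.
- slide_base: Fixed aluminium base of the inspection slide, 130 mm (its x) by 435 mm (its y), two steel rails, dark stop bars 28 mm high at both ends. Origin on the table under the microscope's optical axis; its y axis points along the rails towards the microscope post, and the carriage comes out towards its -y. z up.
- carriage (a joint): Travel of the carriage along the slide, m: 0 = fully in, board under the microscope; 0.170 = fully out at the front stop. Moves towards slide_base -y, about 1.5 N friction, stays where left. Black plate 124 x 232 x 12 mm, top 38 mm above the table, carrying a green circuit board 112 x 92 mm, its top 47 mm above the table, parts on it up to 7 mm high and none within 16 mm of the spot's centre.
- knob_grip (a point): Centre of the graspable head of the carriage's pull knob: upright black cylinder 22 mm diameter, 30 mm high (53 to 83 mm above the table), on a 10 mm stem; this point is 70 mm above the table. At fully in it lies 150 mm from the microscope's optical axis towards slide_base -y, on the slide's centre line; it moves with the carriage. Axes parallel to slide_base.
- spot (a point): Centre of the measuring spot on the circuit board's top: gold disc 17 mm diameter with a white ring of 21 mm outside diameter, 47.5 mm above the table. In slide_base axes it is 22 mm to +x and 134 mm to +y of the knob; it moves with the carriage. z up.
- microscope: Stereo microscope, fixed; same origin and axes as slide_base. Its white ring light, 90 mm diameter, hangs over the slide's inner end, underside 150 mm above the table; head above it 104 mm wide, up to 340 mm high; eyepieces lean to +x up to 400 mm high; post 32 mm diameter, 440 mm high, 200 mm to +y of the optical axis. Must not be bumped.
- gauge_stand: Fixed stand of the gauge: black disc base 100 mm diameter, 14 mm high, with an aluminium sleeve (27 mm outside diameter, 34 mm long) leaning 0.436 rad (25 deg) from vertical, top towards the stand's -x. Origin at the underside's centre, z up. The stowed gauge's collar sits on the sleeve's rim, 80 mm above the table; the gauge comes free once drawn 65 mm along its own axis.
- gauge: Loose pen-shaped gauge, 135 mm long, 0.12 kg. Origin at the tip of the unpressed nose, z along its axis to the top. From the tip: steel nose 8 mm dia. to 16 mm; black barrel 16 mm dia. to 62; orange collar 28 mm dia. to 67; cream body to 135, 26 mm (its x) by 22 mm (its y: flat faces to grip). Stowed it leans 0.436 rad, top to the stand's -x, its y along the stand's y, tip 24 mm above the table.
- gauge_nose (a joint): How far the gauge's sprung nose is pressed in, in m: 0 = fully out, 0.010 = fully in. It takes about 0.7 N to start, about 0.35 N more per mm: some 2.5 N halfway.
- nose_tip (a point): Contact face (centre) of the gauge's nose, 8 mm diameter, moves with the nose; axes as the gauge's.
- carton_tall: Bystander: white carton 62 x 58 x 90 mm, origin at its underside.
- carton_flat: Bystander: white carton with a brown band, 95 x 70 x 38 mm, origin at its underside.
- solvent_bottle: Bystander: white bottle with blue cap, 54 mm diameter, 125 mm high, origin at its underside.
- parts_dish: Bystander: steel dish 84 mm diameter, 26 mm high, origin at its underside.
- screwdriver: Bystander: screwdriver with red handle, 170 mm long, lying.
- spare_board: Bystander: blue circuit board 80 x 60 mm, lying flat, origin at its underside. Not the board to measure.
- foil_case: Bystander: black flat case 85 x 55 x 16 mm, origin at its underside.
Not all that is in view belongs to the job. There is more than one size of the gauge; the one meant has the size given above. Leave any purple look-alike of the gauge_stand alone.

How it is judged (in metres and radians):
On the way, in this order (a step that is already met when the one before it is completed fails the run):
1. the carriage is pulled out to its front stop (within 6 mm) (value of joint carriage above 0.164 m), for 0.2 s.
2. the gauge is in the fingers, out of its stand, the nose more than 70 mm above the table (height (world z) of nose_tip above 0.07 m and contact force between gauge and gauge_stand below 0.05 N and contact force between the fingers and gauge above 1 N), for 0.2 s.
At the end, for the whole second after the job is handed in: Carriage within 6 mm of its front stop; gauge held in the fingers, still, clear of its stand; nose on the board within 4.5 mm of the spot's centre, axis within 0.12 rad of vertical, nose pressed in 2 to 8 mm, force on the board 0.7 to 6 N (value of joint carriage above 0.164 m and horizontal distance between nose_tip and spot below 0.0045 m and z of nose_tip in the frame of spot below 0.003 m and angle between gauge's own z axis and vertical below 0.12 rad and value of joint gauge_nose between 0.002 and 0.008 m and contact force between gauge and slide_base between 0.7 and 6 N and contact force between the fingers and gauge above 1 N and contact force between gauge and gauge_stand below 0.05 N and linear speed of gauge below 0.01 m/s); the arm keeps its last pose, push and grip.
It fails at once if the microscope is bumped (more than 2 N) (contact force between anything else and microscope above 2 N).
It fails at once if the gauge is driven hard against the board or the slide (more than 10 N) (contact force between gauge and slide_base above 10 N).
It fails at once if a bystander is moved by more than 25 mm (distance of any of carton_tall, carton_flat, solvent_bottle, parts_dish, screwdriver, spare_board, foil_case from where it was at the start of the episode above 0.025 m).
It also fails if it takes over 53 s, if anything falls off the work surface, if the arm or the gripper's body presses on something with over 40 N, if the wrist force passes 120 N, or if a joint passes its speed limit or range.

### The arm

A 6-joint arm with a two-finger parallel gripper is mounted at the origin on the work surface. World frame = base frame: x ahead of the robot, y to its left, z up, the work surface at z = 0. Lengths are in m, angles in degrees, forces in N, time in s.
With the tool pointing down it reaches from about 0.25 to 0.725 m from the base axis. Payload 9.7 kg.
Tool frame: the origin (TCP) lies at the very end of the fingers, on their centre line; the grasp point (between the pads) lies 19 mm behind it; z points along the fingers, y is the line along which they close (so a half turn about z gives the same grasp; the last joint's range is limited). The gripper opens to 85 mm and grips with 20 to 120 N. Pads are 22 mm wide; open, the fingers measure 114 mm over their backs; the gripper's body (76 mm by 85 mm) begins 54 mm behind the grasp point. The pads swing forward as they close: fully open they stand 13 mm farther back than shut.
Start: joints at [0, 4.979, 10.078, 95.1, 0, 90], TCP at [0.55, -0, 0.231] pointing down, gripper open.
Joint ranges: [-179.16, 179.16], [-48.56, 103.87], [-65.8, 70.77], [-126.05, 130.52], [-82.76, 87.17], [-180, 180]. Speed limits (degrees/s): [127.2, 127.2, 147.25, 180, 180, 180].

### API

Orientations are given as [roll, pitch, yaw] about the fixed x, y, z axes, in that order (R = Rz(yaw) Ry(pitch) Rx(roll)).
In Python, from workcell import bot gives the robot as it stands.
- The arm moves only by the tool step_arm, never from a script. Its argument "targets" is a list of rows, each a list of 3 entries, a list of its own where there are three numbers: the opening, from 0 (shut) to 1 (fully open), then the shift along the world's x, y, z in mm, then the turn, a rotation vector about the world's x, y, z in rad. In form: [[grip, [tx, ty, tz], [wx, wy, wz]], ...]. A call has 1 to 8 rows; each row is the pose to reach, as a shift and turn from the pose commanded when the call began; what a row does not reach only later rows make up. A row lasts 1/10 s, in which the tool goes at most 50 mm and 8.59 degrees, less where a joint would pass 70% of its speed; a pose out of reach is approached as far as the arm can. A call with a gripper value outside its range is refused whole. The fingers move at their own pace and stop on an object; "force" is the grip in N (left out, the last holds). Time passes only in rows, so rows that repeat a pose let the fingers close. It gives the time, the measured TCP pose, the force, the opening and the grip force at its end, in the units of the state.
- bot.get_obs(): the state, without advancing time (a new reading comes with each control period).
- bot.camera(name): name is "scene" or "side" or "wrist"; returns (picture, depth): 400x640x3 uint8, red, green, blue; 400x640 float32, m along the optical axis (not along the pixel's ray), 0 where there is no reading.
- bot.camera_params(name): a dict with "K" (3x3 intrinsics, pixels), "k1" (the pictures are not rectified: a ray, as slopes to the right and down, at radius r is drawn at 1 + k1 r^2 times it, then the intrinsics apply), "R" (3x3) and "t" (3): a world point X has camera coordinates R X + t. Camera axes: x right, y down, z forward; pixel columns grow to the right and rows downward; lengths in m; the calibration is good to about 2 mm. A picture is of the moment at which its call begins: read the wrist's pose just before it. camera_params takes no time and is no camera call; for the wrist camera it gives the pose at the moment of the call.
- bot.job_done(): hands the job in; it is judged then, once.
The state is a dict: "time": time; "q": joint angles; "qd": joint speeds; "joint_efforts": joint torques, N m; "ee_pos": TCP position; "tcp_rot": TCP orientation; "wrist_force": force on the tool from outside, world axes, zero at the start; "torque": the same for the moment, N m; "opening": finger opening in m; "grasp_force": force on a finger pad.
Only numpy, scipy, OpenCV 4.12 (cv2) and the standard library are available. Lean on these libraries where they do the work, as an engineer would, in place of code of your own. Each camera call takes 0.05 s, during which the arm holds its last target. There are 200 camera calls.

## Working session

There is one attempt and no reset: what is moved stays moved. The work goes in short steps, Python scripts to look and compute and a tool call to move; the robot and the scene stay as the last step left them, time stands still between calls to the robot, and variables do not carry over. Pictures are saved under pics/ and viewed, at most 12 in all, crops included, and the job is handed in when it is done.

Besides the shell and the picture viewer there is one more tool, called as name(argument=value, ...) on one line, values as JSON. step_arm: Moves the arm, as the interface text tells. Its arguments: {"type":"object","properties":{"targets":{"type":"array","items":{"type":"array"}},"force":{"type":"number"}},"required":["targets"]}

```bash
mkdir -p pics; ls
cat > h.py <<'E'
import numpy as np, cv2
from workcell import bot
def grab(n):
    p=bot.camera_params(n); im,d=bot.camera(n); return p,im,d
def ray(p,u,v):
    K=p["K"];k1=float(p["k1"]);K=np.array(K)
    x=(u-K[0,2])/K[0,0];y=(v-K[1,2])/K[1,1]
    rd=np.hypot(x,y);r=rd
    for _ in range(30): r=rd/(1+k1*r*r)
    s=r/rd if rd>0 else 1
    R=np.array(p["R"]);t=np.array(p["t"])
    return -R.T@t, R.T@np.array([x*s,y*s,1.])
def onz(p,u,v,z):
    c,d=ray(p,u,v); return c+d*(z-c[2])/d[2]
def dep(p,u,v,d):
    c,r=ray(p,u,v); return c+r*d
def proj(p,X):
    X=np.array(p["R"])@np.array(X)+np.array(p["t"]);x,y=X[0]/X[2],X[1]/X[2]
    s=1+float(p["k1"])*(x*x+y*y);K=np.array(p["K"]);return K[0,0]*x*s+K[0,2],K[1,1]*y*s+K[1,2]
def tri(*obs):
    A=np.zeros((3,3));b=np.zeros(3)
    for p,u,v in obs:
        c,d=ray(p,u,v);d=d/np.linalg.norm(d);M=np.eye(3)-np.outer(d,d);A+=M;b+=M@c
    X=np.linalg.solve(A,b); return X
def save(n,im): cv2.imwrite("pics/"+n+".png",im[:,:,::-1])
E
python3 - <<'E'
from h import *
import pickle
D={}
for n in ["scene","side","wrist"]:
    D[n]=grab(n); save(n+"0",D[n][1]); p=D[n][0]; print(n,-np.array(p["R"]).T@p["t"],p["K"][0][0],p["k1"])
pickle.dump(D,open("d0.pkl","wb")); print(bot.get_obs())
E
```

```text
pics
scene [0.94356513 0.59885038 0.94126497] 424.3060468709903 -0.007476068132705272
side [-0.03985312 -1.05118859  1.08272101] 464.4465175753596 -0.09387569689049248
wrist [0.54958429 0.07431834 0.37284016] 300.33897573957836 -0.0014422447904743163
{'time': 0.15, 'q': array([ 2.08737928e-03,  5.00338268e+00,  1.00445719e+01,  9.51007542e+01,
       -1.18600455e-04,  8.99999856e+01]), 'qd': array([ 0.00697588, -0.11456409,  0.14587054, -0.01738022, -0.04144154,
       -0.01322925]), 'joint_efforts': array([-3.04631758e-03, -5.20762289e+01,  4.65044117e+01,  1.38444663e-02,
       -2.16874664e-04, -1.82086734e-05]), 'ee_pos': array([5.49813528e-01, 1.94406682e-05, 2.30747747e-01]), 'tcp_rot': array([-1.79940435e+02,  1.18585435e-04,  9.00021019e+01]), 'wrist_force': array([-0.26697774,  0.68324376,  0.12635364]), 'torque': array([ 0.00900993, -0.00719476,  0.03428196]), 'grasp_force': 0.0, 'opening': 0.08520928697988206}
```

View pics/scene0.png

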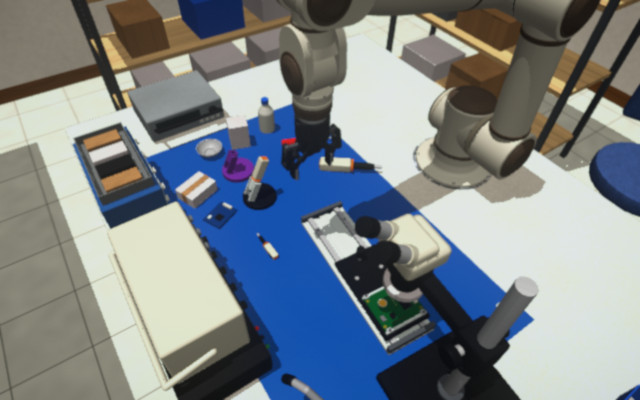

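View pics/side0.png

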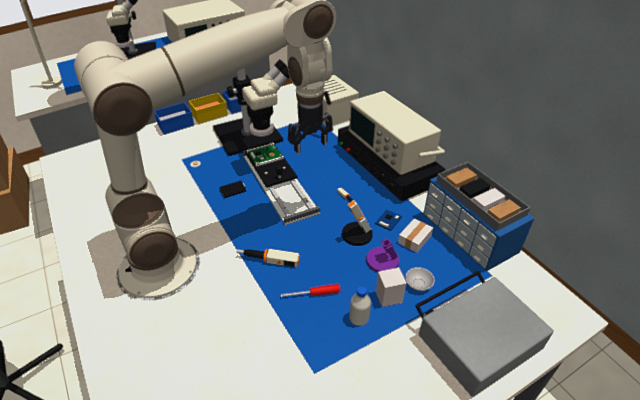

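The scene view shows the black stand with a stowed cream/orange gauge at (258,180). A small pen lies at (268,246), a big one lies at (350,165), and the purple look-alike stand is at (236,168). The slide runs from (325,210) to (410,340), with the microscope over its inner end. The side view shows the stand at (355,225), the big pen at (270,258), and the slide front end at (297,215). Next I'll enlarge these.

Run:
```python
from h import *
import pickle
D=pickle.load(open("d0.pkl","rb"))
a=D["scene"][1][140:230,210:310]; b=D["side"][1][175:265,315:415]
c=D["scene"][1][200:350,300:450]; e=D["side"][1][130:230,235:335]
r=lambda i,s:cv2.resize(i,s,interpolation=cv2.INTER_CUBIC)
save("crop1",np.vstack([np.hstack([r(a,(400,300)),r(b,(400,300))]),np.hstack([r(c,(400,300)),r(e,(400,300))])]))
p,im,d=D["side"]
for n,pts in {"scene":[(262,160),(254,195),(268,246),(345,165)],"side":[(352,205),(355,235),(345,193),(270,258)]}.items():
    for u,v in pts: print(n,u,v,dep(D[n][0],u,v,D[n][2][v,u]).round(3))
```

```text
scene 262 160 [ 0.588 -0.187  0.148]
scene 254 195 [ 0.628 -0.18   0.036]
scene 268 246 [ 0.675 -0.016  0.014]
scene 345 165 [ 0.332 -0.142  0.034]
side 352 205 [ 0.579 -0.199  0.145]
side 355 235 [ 0.591 -0.208  0.017]
side 345 193 [ 0.676 -0.018  0.018]
side 270 258 [ 0.308 -0.17   0.031]
```

View pics/crop1.png

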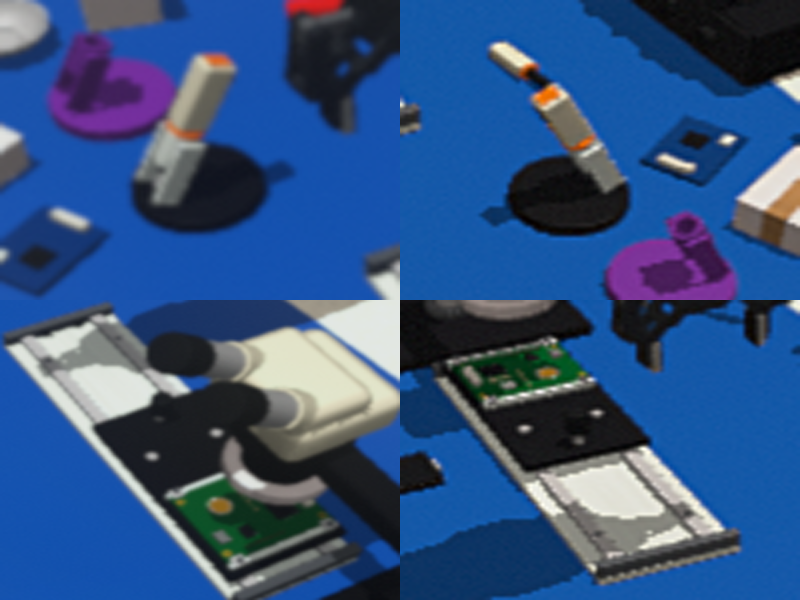

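View pics/wrist0.png

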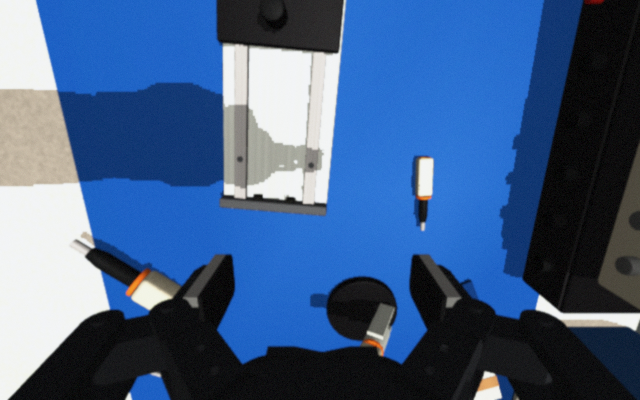

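In crop1 the stowed gauge (scene ~(258,170), side ~(355,205)) is cream with an orange collar and stands in the black stand. The purple stand is empty. The small pen lies at scene (268,246) and the big one at (345,165). In the wrist view the knob is at (272,12), the slide front bar runs from (221,203) to (327,210), and the stand disc is at (361,308).

Run:
```python
from h import *
import pickle
D=pickle.load(open("d0.pkl","rb"))
w,im,d=D["wrist"]; s=D["side"]; sc=D["scene"]
P=lambda *a:print(*[x.round(4) if hasattr(x,'round') else x for x in a])
for n,u,v in [("barL",222,203),("barR",326,211),("plateL",221,42),("plateR",337,51),("knob",272,10)]: P(n,dep(w,u,v,d[v,u]),onz(w,u,v,.028))
P("knob tri",tri((w,272,12),(s[0],279.5,174)), dep(s[0],280,174,s[2][174,280]))
# slide corners at z .028 (bar), and side edges
a,b=onz(w,221,203,.028),onz(w,327,211,.028);P("bar width",np.linalg.norm(a-b),np.degrees(np.arctan2(*(b-a)[1::-1])))
# gauge point clouds in both views: cream+orange, near stand, z>.06
for n in ["side","scene","wrist"]:
    p,I,Z=D[n]
    vs,us=np.nonzero((Z>0)); 
    X=np.array([dep(p,u,v,Z[v,u]) for u,v in zip(us,vs)])
    c=I[vs,us].astype(float)
    m=(X[:,2]>.085)&(abs(X[:,0]-.59)<.07)&(abs(X[:,1]+.19)<.07)&(c[:,0]>c[:,2]+10)&(X[:,2]<.2)
    Y=X[m];print(n,m.sum())
    if m.sum()>20:
        mu=Y.mean(0);_,S,V=np.linalg.svd(Y-mu);ax=V[0]*np.sign(V[0][2]);t=(Y-mu)@ax
        P(mu,ax,"lean",np.degrees(np.arccos(ax[2])),"len",np.ptp(t),"w",np.ptp((Y-mu)@V[1]), "zmax",Y[:,2].max())
    # disc base
    m=(abs(X[:,2]-.014)<.006)&(abs(X[:,0]-.6)<.09)&(abs(X[:,1]+.19)<.09)&(c.max(1)<60)
    Y=X[m]
    if m.sum()>20: 
        h=cv2.minEnclosingCircle(Y[:,:2].astype(np.float32)*1000);print("disc",h,m.sum())
```

```text
barL [ 0.4296 -0.0316  0.0293] [ 0.4291 -0.0319  0.028 ]
barR [ 5.546e-01 -5.140e-02  5.000e-04] [ 0.5542 -0.0421  0.028 ]
plateL [0.4467 0.1411 0.0334] [0.445  0.1422 0.028 ]
plateR [0.5646 0.1321 0.0369] [0.565  0.1336 0.028 ]
knob [0.5071 0.1558 0.0825] [0.4992 0.1711 0.028 ]
knob tri [0.5057 0.16   0.0535] [0.5052 0.1466 0.0614]
bar width 0.1279 -4.5569
side 145
[ 0.5886 -0.2031  0.1247] [-0.4142  0.137   0.8998] lean 25.8631 len 0.0767 w 0.024 zmax 0.1539
disc ((603.9837036132812, -199.64076232910156), 51.373008728027344) 474
scene 208
[ 0.5979 -0.1902  0.1209] [-0.498   0.0129  0.8671] lean 29.8793 len 0.0777 w 0.0247 zmax 0.1513
disc ((606.8171997070312, -190.76168823242188), 48.00375747680664) 433
wrist 91
[ 0.6117 -0.1879  0.0899] [ 0.9387 -0.2401  0.2474] lean 75.6785 len 0.0257 w 0.0182 zmax 0.1008
disc ((604.72705078125, -195.63758850097656), 49.003414154052734) 2663
```

Run:
```python
from h import *
import pickle
D=pickle.load(open("d0.pkl","rb"))
th=np.radians(5);ey=np.array([np.sin(th),np.cos(th)]);ex=np.array([ey[1],-ey[0]]);O=np.array([.506,.155])+.15*ey
print("axis",O)
for n in ["scene","side"]:
    p,I,Z=D[n]; vs,us=np.nonzero(Z>0)
    X=np.array([dep(p,u,v,Z[v,u]) for u,v in zip(us,vs)]);q=X[:,:2]-O
    L=np.c_[q@ex,q@ey,X[:,2]]
    for z0,z1 in [(.13,.18),(.18,.24),(.24,.3),(.3,.36),(.36,.41)]:
        m=(L[:,2]>z0)&(L[:,2]<z1)&(abs(L[:,0])<.25)&(L[:,1]>-.17)&(L[:,1]<.26)
        if n=="side": m&=(L[:,1]>-.1)
        if m.sum()>5: print(n,z0,m.sum(),"x",np.percentile(L[m,0],[1,99]).round(3),"y",np.percentile(L[m,1],[1,50,99]).round(3))
```

```text
axis [0.51907336 0.3044292 ]
scene 0.13 677 x [-0.012  0.044] y [-0.023  0.039  0.236]
scene 0.18 1151 x [-0.049  0.065] y [0.002 0.176 0.239]
scene 0.24 3387 x [-0.029  0.064] y [0.017 0.179 0.239]
scene 0.3 2902 x [-0.041  0.083] y [-0.031  0.042  0.226]
scene 0.36 1616 x [0.001 0.12 ] y [-0.031  0.044  0.226]
side 0.13 293 x [-0.043  0.042] y [-0.035 -0.008  0.209]
side 0.18 358 x [-0.063  0.033] y [-0.049 -0.012  0.215]
side 0.24 684 x [-0.06   0.048] y [-0.046 -0.013  0.228]
side 0.3 833 x [-0.046  0.087] y [-0.044 -0.016  0.199]
side 0.36 225 x [0.059 0.107] y [-0.037  0.021  0.048]
```

step_arm(targets=[[1, [-20, 50, 0], [0, 0, 0.15]], [1, [-20, 50, 0], [0, 0, 0.3]], [1, [-20, 50, 0], [0, 0, 0.45]], [1, [-20, 50, 0], [0, 0, 0.6]], [1, [-20, 50, 0], [0, 0, 0.6]], [1, [-20, 50, 0], [0, 0, 0.6]]])

```text
time: 0.75
ee_pos: [0.5299, 0.05, 0.2311]
tcp_rot: [-180.0, -0.0, 124.1]
wrist_force: [0.7, -0.0, -0.1]
opening: 0.0854
grasp_force: 0.0
```

Run:
```python
from h import *
import pickle
w=grab("wrist");save("w1",w[1]);pickle.dump(w,open("w1.pkl","wb"))
print(-np.array(w[0]["R"]).T@w[0]["t"],proj(w[0],[.506,.155,.083]),bot.get_obs()["q"].round(1))
```

```text
[0.48806583 0.11154404 0.37330081] (np.float64(365.63470030108545), np.float64(80.580053280025)) [ 5.4  2.6  7.5 95.   0.  61.3]
```

View pics/w1.png

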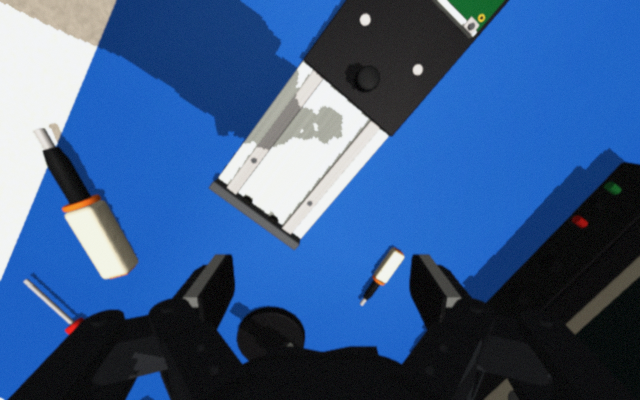

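The wrist view shows the knob top at about (368,77). The plate front corners are at (305,62) and (390,135), and the front bar runs from (213,185) to (297,243).

Run:
```python
from h import *
import pickle
D=pickle.load(open("d0.pkl","rb"));p,I,Z=pickle.load(open("w1.pkl","rb"))
def cloud(p,I,Z):
    vs,us=np.nonzero(Z>0); return us,vs,np.array([dep(p,u,v,Z[v,u]) for u,v in zip(us,vs)])
def top(p,I,Z):
    us,vs,X=cloud(p,I,Z);m=(X[:,2]>.076)&(X[:,2]<.095)&(abs(X[:,0]-.506)<.03)&(abs(X[:,1]-.155)<.03)
    (c,r)=cv2.minEnclosingCircle(np.c_[us,vs][m].astype(np.float32)); print(c,r,m.sum(),X[m].mean(0).round(4),np.ptp(X[m],axis=0)); return p,c[0],c[1]
a=top(p,I,Z);b=top(*D["wrist"]);c=top(*D["side"])
print("tri wrist1+side",tri(a,c),"onz .083",onz(p,a[1],a[2],.083))
q1,q2=onz(p,305,62,.038),onz(p,390,135,.038);print("plate",q1,q2,np.linalg.norm(q1-q2),"mid",(q1+q2)/2,np.degrees(np.arctan2(q2[1]-q1[1],q2[0]-q1[0])))
b1,b2=onz(p,213,184,.028),onz(p,297,245,.028);print("bar",b1,b2,np.linalg.norm(b1-b2),"mid",(b1+b2)/2,np.degrees(np.arctan2(b2[1]-b1[1],b2[0]-b1[0])))
```

```text
(367.5, 78.5) 12.980854988098145 487 [0.5062 0.1576 0.0822] [0.02121434 0.02149997 0.00861454]
(271.2238464355469, 9.537656784057617) 13.982017517089844 508 [0.507  0.1557 0.082 ] [0.02126123 0.01638272 0.00870157]
(278.5, 167.5) 2.9155757427215576 25 [0.5056 0.1557 0.0828] [0.02282032 0.02167772 0.01194482]
tri wrist1+side [0.50623982 0.15736526 0.08312929] onz .083 [0.50635148 0.15733789 0.083     ]
plate [0.4469123  0.14123892 0.038     ] [0.56379181 0.13211985 0.038     ] 0.11723471633146215 mid [0.50535206 0.13667939 0.038     ] -4.461244075912262
bar [ 0.42782766 -0.02917391  0.028     ] [ 0.55251168 -0.03978432  0.028     ] 0.12513466787948796 mid [ 0.49016967 -0.03447911  0.028     ] -4.864060686305786
```

step_arm(targets=[[1, [-8, 36, 0], [0, 0, 0.15]], [1, [-16, 72, 0], [0, 0, 0.3]], [1, [-24, 107, 0], [0, 0, 0.45]], [1, [-24, 107, -20], [0, 0, 0.6]], [1, [-24, 107, -50], [0, 0, 0.75]], [1, [-24, 107, -80], [0, 0, 0.892]], [1, [-24, 107, -120], [0, 0, 0.892]], [1, [-24, 107, -120], [0, 0, 0.892]]])

```text
time: 1.6
ee_pos: [0.5033, 0.1561, 0.1062]
tcp_rot: [-179.8, -0.4, 175.3]
wrist_force: [-1.3, -1.2, -0.2]
opening: 0.0853
grasp_force: 0.0
```

step_arm(targets=[[1, [0, 0, -30], [0, 0, 0]], [1, [0, 0, -60], [0, 0, 0]], [0, [0, 0, -60], [0, 0, 0]], [0, [0, 0, -60], [0, 0, 0]], [0, [0, 0, -60], [0, 0, 0]], [0, [0, 0, -60], [0, 0, 0]], [0, [0, 0, -60], [0, 0, 0]], [0, [0, 0, -60], [0, 0, 0]]], force=40)

```text
time: 2.4
ee_pos: [0.507, 0.1574, 0.0533]
tcp_rot: [179.9, 0.2, 175.5]
wrist_force: [0.0, -0.2, 6.1]
opening: 0.0204
grasp_force: 38.8
```

step_arm(targets=[[0, [-1, -12, 1], [0, 0, 0]], [0, [-3, -36, 2], [0, 0, 0]], [0, [-5, -60, 2], [0, 0, 0]], [0, [-7, -84, 2], [0, 0, 0]], [0, [-9, -108, 2], [0, 0, 0]], [0, [-11, -132, 2], [0, 0, 0]], [0, [-13, -150, 2], [0, 0, 0]], [0, [-14, -162, 2], [0, 0, 0]]])

```text
time: 3.2
ee_pos: [0.4929, -0.0041, 0.0535]
tcp_rot: [179.7, 0.1, 175.5]
wrist_force: [13.2, 79.7, -12.8]
opening: 0.0211
grasp_force: 45.8
```

step_arm(targets=[[0, [0, -4, 0], [0, 0, 0]], [0, [0, -7, 0], [0, 0, 0]], [0, [0, -9, 0], [0, 0, 0]], [0, [0, -10, 0], [0, 0, 0]], [0, [0, -10, 0], [0, 0, 0]], [0, [0, -10, 0], [0, 0, 0]]])

```text
time: 3.8
ee_pos: [0.493, -0.0038, 0.0533]
tcp_rot: [178.6, 0.0, 176.0]
wrist_force: [8.0, 71.8, -9.1]
opening: 0.0207
grasp_force: 49.0
```

step_arm(targets=[[0, [0, 7, 0], [0, 0, 0]], [0, [0, 9, 0], [0, 0, 0]], [0.6, [0, 9, 0], [0, 0, 0]], [0.8, [0, 9, 0], [0, 0, 0]], [1, [0, 9, 0], [0, 0, 0]], [1, [0, 9, 45], [0, 0, 0]], [1, [0, 9, 90], [0, 0, 0]], [1, [0, 9, 90], [0, 0, 0]]])

```text
time: 4.6
ee_pos: [0.4943, -0.0065, 0.1497]
tcp_rot: [180.0, 0.5, 175.4]
wrist_force: [0.4, -1.3, 0.2]
opening: 0.0855
grasp_force: 0.0
```

step_arm(targets=[[1, [35, 0, 50], [0, 0, 0]], [1, [70, 10, 100], [0, 0, 0]], [1, [100, 40, 140], [0, 0, 0]], [1, [100, 40, 160], [0, 0, 0]], [1, [100, 40, 160], [0, 0, 0]], [1, [100, 40, 160], [0, 0, 0]]])

```text
time: 5.2
ee_pos: [0.5928, 0.0339, 0.3038]
tcp_rot: [-180.0, 0.1, 175.5]
wrist_force: [-0.2, -0.5, 0.4]
opening: 0.0855
grasp_force: 0.0
```

Run:
```python
from h import *
import pickle
o=bot.get_obs();print(o["ee_pos"],o["tcp_rot"],o["wrist_force"],o["q"].round(1))
w=grab("wrist");save("w2",w[1]);s=grab("side");c=grab("scene");pickle.dump((w,s,c),open("w2.pkl","wb"))
save("sc2",c[1])
```

```text
[0.59280683 0.03388155 0.30378264] [-1.79998151e+02  7.34475105e-02  1.75485083e+02] [-0.17953995 -0.45911371  0.39181653] [  3.3  13.8  28.3 104.5  -0.    7.8]
```

View pics/w2.png

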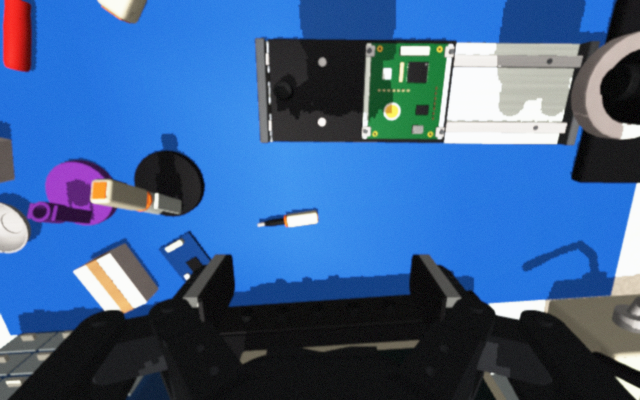

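The wrist view shows the plate against the front bar (col 268), the knob at (284,90) and the spot at (391,111). The stowed gauge's top end is at (98,192), its collar at (149,199) and its stand disc at (169,183).

Run:
```python
from h import *
import pickle
W,S,C=pickle.load(open("w2.pkl","rb"));p,I,Z=W
vs,us=np.nonzero(Z>0);X=np.array([dep(p,u,v,Z[v,u]) for u,v in zip(us,vs)]);c=I[vs,us].astype(int)
m=(X[:,2]>.074)&(X[:,2]<.095)&(abs(X[:,0]-.49)<.04)&(abs(X[:,1])<.04)
k=cv2.minEnclosingCircle(np.c_[us,vs][m].astype(np.float32));K=onz(p,*k[0],.083);print("knob",k,K,X[m].mean(0))
a=np.radians(4.8);ey=np.array([np.sin(a),np.cos(a)]);ex=np.array([ey[1],-ey[0]])
print("spot pred",K[:2]+.022*ex+.134*ey)
# spot: bright yellow/white blob near (391,111)
def spot(p,I,u0,v0,r):
    J=I.astype(int);m=((J[:,:,0]>150)&(J[:,:,0]>J[:,:,2]-5)).astype(np.uint8)
    q=np.zeros_like(m);q[v0-r:v0+r+1,u0-r:u0+r+1]=1;m*=q
    n,l,st,ce=cv2.connectedComponentsWithStats(m);i=1+np.argmax(st[1:,4]);print(st[i],ce[i]);return p,ce[i][0],ce[i][1]
A=spot(p,I,391,111,13);Q=onz(p,A[1],A[2],.0475);print("spot",Q,dep(p,A[1],A[2],Z[int(A[2]),int(A[1])]))
for n,(pp,II,ZZ) in [("side",S),("scene",C)]:
    u,v=proj(pp,Q);print(n,u,v);
    try:
        B=spot(pp,II,int(round(u)),int(round(v)),7);print("tri",tri(A,B))
    except Exception as e: print(e)
g=[]
for n,(pp,II,ZZ) in [("w",W),("side",S),("scene",C)]:
    vs,us=np.nonzero(ZZ>0);X=np.array([dep(pp,u,v,ZZ[v,u]) for u,v in zip(us,vs)]);c=II[vs,us].astype(int)
    m=(X[:,2]>.083)&(abs(X[:,0]-.59)<.07)&(abs(X[:,1]+.19)<.07)&(c[:,0]>c[:,2]+15)
    Y=X[m];mu=Y.mean(0);V=np.linalg.svd(Y-mu)[2];ax=V[0]*np.sign(V[0][2]);print(n,m.sum(),mu,ax,np.ptp((Y-mu)@ax))
    o=m&(c[:,0]-c[:,2]>90)
    for nm,s in [("topO",X[:,2]>.135),("collar",X[:,2]<.11)]: print(nm,(o&s).sum(),np.c_[us,vs][o&s].mean(0),X[o&s].mean(0))
    m=(abs(X[:,2]-.014)<.006)&(abs(X[:,0]-.6)<.09)&(abs(X[:,1]+.19)<.09)&(c.max(1)<60);print("disc",cv2.minEnclosingCircle((X[m,:2]*1000).astype(np.float32)))
```

```text
knob ((282.5, 90.5), 10.12432861328125) [ 0.49317296 -0.00300719  0.083     ] [ 0.49309029 -0.00321192  0.08214093]
spot pred [0.52630864 0.12868194]
[384 103  17  17 217] [391.52995392 110.93087558]
spot [0.52590378 0.12790014 0.0475    ] [0.52592711 0.1281734  0.04626183]
side 287.7363863028285 177.98783114640096
[285 176   6   3  14] [287.78571429 177.21428571]
tri [0.52582975 0.12697163 0.05169363]
scene 346.0387386990934 251.13519364172203
[343 250   8   5  35] [346.22857143 251.85714286]
tri [0.52579952 0.12855841 0.04498465]
w 1327 [ 0.58983138 -0.18912905  0.12749101] [-0.46493706 -0.10040212  0.87963228] 0.07834689111640725
topO 236 [ 98.85169492 190.        ] [ 0.57809747 -0.19511238  0.14710855]
collar 53 [146.90566038 204.        ] [ 0.61249112 -0.18724075  0.08752997]
disc ((604.746337890625, -195.08584594726562), 48.68275833129883)
side 147 [ 0.58870634 -0.20353712  0.12429465] [-0.42385919  0.1393809   0.8949393 ] 0.08017023342257608
topO 24 [351.33333333 203.20833333] [ 0.57894227 -0.19465381  0.14848692]
collar 8 [360.75  217.125] [ 0.60891655 -0.20753506  0.08659341]
disc ((604.58935546875, -199.37429809570312), 52.19001007080078)
scene 148 [ 0.59923671 -0.19177801  0.12171473] [-0.50302205  0.00427689  0.864263  ] 0.07690213286422161
topO 13 [264. 158.] [ 0.57943189 -0.19160378  0.14745912]
collar 10 [254.1 179. ] [ 0.61707191 -0.19018684  0.08735547]
disc ((607.1669311523438, -190.5812225341797), 48.16144561767578)
```

Run:
```python
from h import *
import pickle
W,S,C=pickle.load(open("w2.pkl","rb"));p,I,Z=W
for v in (60,120):
  for u in range(252,280,1):
    x=dep(p,u,v,Z[v,u]);print(u,v,I[v,u],x.round(4)) if v==120 else 0
# ring light circle
vs,us=np.nonzero(Z>0);X=np.array([dep(p,u,v,Z[v,u]) for u,v in zip(us,vs)]);c=I[vs,us].astype(int)
m=(X[:,2]>.14)&(X[:,2]<.2)&(us>560)&(c.min(1)>90)
print(m.sum(),X[m].min(0),X[m].max(0))
Y=X[m];e=[Y[(abs(Y[:,0]-x)<.002),1].min() for x in np.arange(.49,.56,.01)];print(np.round(e,4),np.percentile(Y[:,2],[5,50,95]))
cr=np.hstack([cv2.resize(I[25:155,245:375],(400,400),interpolation=cv2.INTER_CUBIC),cv2.resize(S[1][150:235,240:325],(400,400),interpolation=cv2.INTER_CUBIC)]);save("crop2",cr)
```

```text
252 120 [ 63 147 237] [ 0.5234 -0.0613 -0.0008]
253 120 [ 65 147 237] [ 5.235e-01 -5.960e-02  2.000e-04]
254 120 [ 60 144 236] [ 5.236e-01 -5.820e-02  1.000e-04]
255 120 [ 63 147 237] [ 0.5237 -0.0567  0.0006]
256 120 [ 63 146 237] [ 0.5238 -0.0552  0.0008]
257 120 [ 60 141 235] [ 0.524  -0.0538  0.0007]
258 120 [ 65 127 213] [ 0.5241 -0.0522  0.0013]
259 120 [ 97 121 166] [ 0.5238 -0.0454  0.0277]
260 120 [116 117 128] [ 0.5239 -0.0441  0.0275]
261 120 [131 130 131] [ 0.524  -0.0427  0.028 ]
262 120 [131 134 133] [ 0.5241 -0.0411  0.0293]
263 120 [135 138 136] [ 0.5243 -0.0401  0.0275]
264 120 [126 129 129] [ 0.5244 -0.0386  0.0282]
265 120 [129 128 130] [ 0.5245 -0.0374  0.0278]
266 120 [111 115 116] [ 0.5246 -0.0361  0.0275]
267 120 [85 85 84] [ 0.5247 -0.0348  0.0269]
268 120 [115 115 112] [ 0.5249 -0.0348  0.0193]
269 120 [180 177 175] [ 0.5251 -0.0347  0.0119]
270 120 [203 198 194] [ 0.5253 -0.0335  0.0109]
271 120 [141 138 137] [ 0.525  -0.0277  0.0375]
272 120 [67 65 63] [ 0.5251 -0.0265  0.0369]
273 120 [52 48 50] [ 0.5252 -0.025   0.0381]
274 120 [54 53 53] [ 0.5253 -0.0237  0.0379]
275 120 [52 51 52] [ 0.5254 -0.0224  0.0377]
276 120 [55 54 54] [ 0.5255 -0.021   0.0389]
277 120 [53 51 51] [ 0.5256 -0.0198  0.038 ]
278 120 [53 50 53] [ 0.5257 -0.0184  0.0384]
279 120 [54 49 52] [ 0.5258 -0.0174  0.0367]
2625 [0.4760641  0.25978116 0.1507123 ] [0.83650804 0.36957618 0.1942328 ]
[0.2806 0.2746 0.2598 0.2702 0.2714 0.2745 0.2806 0.2917] [0.16372151 0.16719674 0.16875352]
```

View pics/crop2.png

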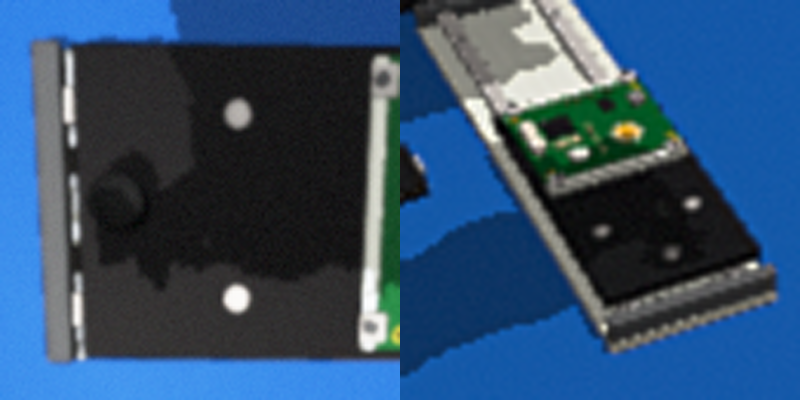

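The crop shows the plate resting on the dark bumpers at the front bar, with only a bumper gap of about 7 mm. A 70 N hard stop and a knob-to-ring distance of about 0.318 m agree with full travel. Now a closer look at the stowed gauge.

step_arm(targets=[[1, [13, -45, 0], [0, 0, 0.08]], [1, [26, -90, 0], [0, 0, 0.08]], [1, [39, -135, 0], [0, 0, 0.08]], [1, [52, -180, 0], [0, 0, 0.08]], [1, [55, -225, 0], [0, 0, 0.08]], [1, [55, -225, 0], [0, 0, 0.08]], [1, [55, -225, 0], [0, 0, 0.08]]])

```text
time: 6.05
ee_pos: [0.6462, -0.1925, 0.3019]
tcp_rot: [180.0, -0.1, 179.9]
wrist_force: [-0.7, -0.3, 0.6]
opening: 0.0856
grasp_force: 0.0
```

Run:
```python
from h import *
import pickle
o=bot.get_obs();print(o["ee_pos"],o["tcp_rot"],o["q"].round(1))
w=grab("wrist");p,I,Z=w;pickle.dump(w,open("w3.pkl","wb"))
vs,us=np.nonzero(Z>0);X=np.array([dep(p,u,v,Z[v,u]) for u,v in zip(us,vs)]);c=I[vs,us].astype(int)
near=(abs(X[:,0]-.59)<.08)&(abs(X[:,1]+.19)<.07)
m=near&(X[:,2]>.07)&(c[:,0]>c[:,2]+10)
Y=X[m];print(m.sum(),Y.min(0),Y.max(0))
for z in np.arange(.08,.16,.008):
    s=Y[abs(Y[:,2]-z)<.004]
    if len(s)>5: print(z.round(3),len(s),"y",np.percentile(s[:,1],[2,98]).round(4),"x",np.percentile(s[:,0],[2,98]).round(4))
o=near&(c[:,0]-c[:,2]>90)&(X[:,2]>.13);r=cv2.minAreaRect(np.c_[us,vs][o].astype(np.float32));print(r,X[o].mean(0),onz(p,*r[0],.1464))
d=(abs(X[:,2]-.014)<.006)&(abs(X[:,0]-.6)<.09)&(abs(X[:,1]+.19)<.09)&(c.max(1)<60);print("disc",cv2.minEnclosingCircle((X[d,:2]*1000).astype(np.float32)))
u,v=map(int,proj(p,[.59,-.195,.1]));print(u,v)
a,b=max(0,v-75),max(0,u-100);save("w3c",cv2.resize(I[a:a+150,b:b+200],(800,600),interpolation=cv2.INTER_CUBIC));print("crop origin",b,a)
```

```text
[ 0.64616258 -0.19245075  0.3019315 ] [ 1.79953128e+02 -1.30884719e-01  1.79912374e+02] [-16.6  27.6  46.1 108.7   0.  -16.5]
1124 [ 0.56855819 -0.25929563  0.07060028] [ 0.65862655 -0.12026002  0.39154828]
0.08 60 y [-0.2149 -0.1835] x [0.6055 0.625 ]
0.088 48 y [-0.2109 -0.1849] x [0.6074 0.6227]
0.096 39 y [-0.208  -0.1882] x [0.6135 0.618 ]
0.104 44 y [-0.2076 -0.1875] x [0.6095 0.6148]
0.112 52 y [-0.2073 -0.1866] x [0.6057 0.6105]
0.12 56 y [-0.2078 -0.1868] x [0.6008 0.6075]
0.128 55 y [-0.2073 -0.1867] x [0.5971 0.6035]
0.136 74 y [-0.207  -0.1859] x [0.569  0.5997]
0.144 387 y [-0.2064 -0.1852] x [0.5695 0.5959]
0.152 236 y [-0.2053 -0.1872] x [0.5786 0.5916]
((318.0, 118.5), (17.0, 14.0), 90.0) [ 0.57836248 -0.19555371  0.147076  ] [ 0.57822243 -0.19577302  0.1464    ]
disc ((604.4966430664062, -196.99090576171875), 48.231719970703125)
319 128
crop origin 219 53
```

View pics/w3c.png

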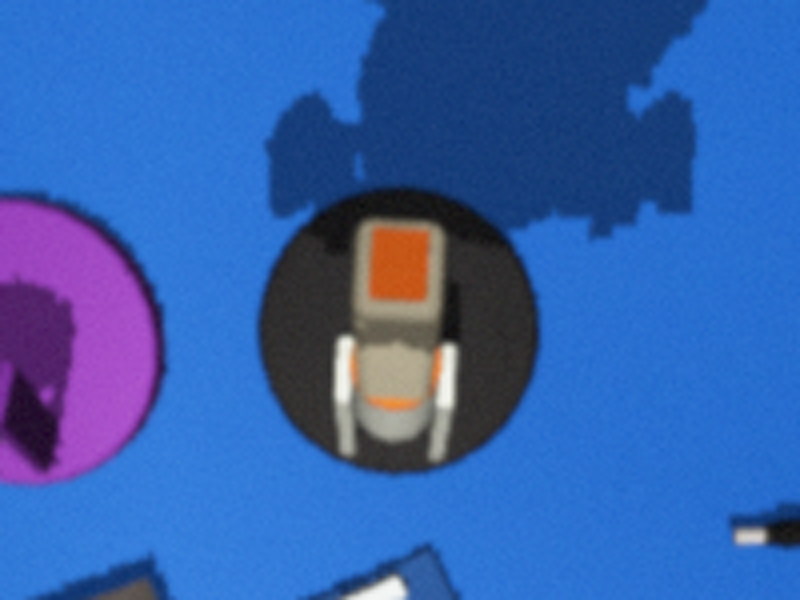

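The enlarged crop confirms the gauge: cream with an orange top at crop (400,265), about 21 mm wide and 73 mm from collar to top, sitting in the black stand. The small and big pens and the empty purple stand are left alone.

Run:
```python
from h import *
from scipy.spatial.transform import Rotation as R
a5=np.radians(5);sy=np.array([np.sin(a5),np.cos(a5),0])
r=R.from_rotvec(-np.radians(25)*sy)*R.from_euler("z",-5,degrees=True)
print(r.as_rotvec(), r.apply([0,0,-1]))
ax=-r.apply([0,0,-1]);T=np.array([.5783,-.1957,.1467])
for s in (-.019-.03,.051): print(((T+s*ax)*1000).round(1), ((T+s*ax)*1000-[647.9,-191,304]).round(1))
# back to vertical at end plus turn to keep
print(ax)
```

```text
[-0.01903851 -0.4360536  -0.08587718] [ 0.42101007 -0.03683361 -0.90630779]
[ 598.9 -197.5  102.3] [ -49.    -6.5 -201.7]
[ 556.8 -193.8  192.9] [ -91.1   -2.8 -111.1]
[-0.42101007  0.03683361  0.90630779]
```

step_arm(targets=[[1, [-40, -1, -10], [-0.005, -0.12, -0.024]], [1, [-70, -2, -30], [-0.01, -0.24, -0.047]], [1, [-91, -3, -60], [-0.015, -0.34, -0.067]], [1, [-91, -3, -90], [-0.019, -0.436, -0.086]], [1, [-91, -3, -111], [-0.019, -0.436, -0.086]], [1, [-91, -3, -111], [-0.019, -0.436, -0.086]], [1, [-91, -3, -111], [-0.019, -0.436, -0.086]]])

```text
time: 6.8
ee_pos: [0.5476, -0.1898, 0.1795]
tcp_rot: [179.7, 24.1, 175.0]
wrist_force: [-0.6, 0.3, -1.3]
opening: 0.0851
grasp_force: 0.0
```

step_arm(targets=[[1, [0, 0, 0], [0, 0, 0]], [1, [0, 0, 0], [0, 0, 0]], [1, [0, 0, 0], [0, 0, 0]]])

```text
time: 7.1
ee_pos: [0.5585, -0.1944, 0.1965]
tcp_rot: [-179.9, 25.3, 175.2]
wrist_force: [-0.3, -0.4, 0.3]
opening: 0.0853
grasp_force: 0.0
```

step_arm(targets=[[1, [10, -1, -22], [0, 0, 0]], [1, [20, -1, -45], [0, 0, 0]], [1, [29, -2, -67], [0, 0, 0]], [1, [36, -3, -83], [0, 0, 0]], [1, [41, -3, -93], [0, 0, 0]], [1, [41, -3, -93], [0, 0, 0]], [1, [41, -3, -93], [0, 0, 0]], [1, [41, -3, -93], [0, 0, 0]]])

```text
time: 7.9
ee_pos: [0.5977, -0.1973, 0.101]
tcp_rot: [-179.9, 25.1, 175.1]
wrist_force: [-0.5, 1.1, 0.7]
opening: 0.0853
grasp_force: 0.0
```

step_arm(targets=[[0, [0, 0, 0], [0, 0, 0]], [0, [0, 0, 0], [0, 0, 0]], [0, [0, 0, 0], [0, 0, 0]], [0, [0, 0, 0], [0, 0, 0]], [0, [0, 0, 0], [0, 0, 0]], [0, [0, 0, 0], [0, 0, 0]]], force=50)

```text
time: 8.5
ee_pos: [0.5969, -0.1969, 0.0995]
tcp_rot: [-180.0, 25.0, 175.1]
wrist_force: [-4.5, 1.7, 3.3]
opening: 0.0216
grasp_force: 48.7
```

step_arm(targets=[[0, [-4, 0, 9], [0, 0, 0]], [0, [-12, 1, 27], [0, 0, 0]], [0, [-21, 2, 45], [0, 0, 0]], [0, [-29, 3, 63], [0, 0, 0]], [0, [-38, 3, 82], [0, 0, 0]], [0, [-46, 4, 100], [0, 0, 0]], [0, [-46, 4, 100], [0, 0, 0]], [0, [-46, 4, 100], [0, 0, 0]]])

```text
time: 9.3
ee_pos: [0.551, -0.1931, 0.1992]
tcp_rot: [-180.0, 25.0, 175.1]
wrist_force: [0.5, -0.2, -2.2]
opening: 0.0218
grasp_force: 49.3
```

step_arm(targets=[[0, [0, 20, 15], [0.01, 0.11, 0]], [0, [-3, 55, 25], [0.02, 0.22, 0]], [0, [-6, 95, 25], [0.029, 0.33, 0]], [0, [-10, 140, 25], [0.038, 0.434, 0]], [0, [-15, 185, 25], [0.038, 0.434, 0]], [0, [-18, 230, 25], [0.038, 0.434, 0]], [0, [-22, 270, 25], [0.038, 0.434, 0]], [0, [-25, 300, 25], [0.038, 0.434, 0]]])

```text
time: 10.1
ee_pos: [0.5256, 0.1095, 0.2224]
tcp_rot: [-180.0, -0.1, 175.1]
wrist_force: [0.4, -0.0, -2.8]
opening: 0.0213
grasp_force: 49.4
```

step_arm(targets=[[0, [0, 15, 0], [0, 0, 0]], [0, [0, 21, -10], [0, 0, 0]], [0, [0, 21, -25], [0, 0, 0]], [0, [0, 21, -40], [0, 0, 0]], [0, [0, 21, -40], [0, 0, 0]], [0, [0, 21, -40], [0, 0, 0]], [0, [0, 21, -40], [0, 0, 0]], [0, [0, 21, -40], [0, 0, 0]]])

```text
time: 10.9
ee_pos: [0.5264, 0.1277, 0.185]
tcp_rot: [180.0, 0.1, 175.0]
wrist_force: [0.2, 0.2, -1.0]
opening: 0.0214
grasp_force: 49.3
```

Run:
```python
from h import *
import pickle
o=bot.get_obs();print(o["time"],o["ee_pos"],o["tcp_rot"],o["wrist_force"])
w,s,c=grab("wrist"),grab("side"),grab("scene");pickle.dump((w,s,c),open("w4.pkl","wb"))
sp=[.5259,.1279,.0475]
t=o["ee_pos"]+np.array([0,0,-.086])
ims=[]
for n,x in [("w",w),("s",s),("c",c)]:
    print(n,"spot",np.round(proj(x[0],sp),1),"tip pred",np.round(proj(x[0],t),1))
    u,v=map(int,proj(x[0],(t+sp)/2)); h=55 if n=="w" else 25
    a=max(0,min(v-h,400-2*h));b=max(0,min(u-h,640-2*h));print("crop",b,a,2*h)
    ims.append(cv2.resize(x[1][a:a+2*h,b:b+2*h],(400,400) if n=="w" else (400,400),interpolation=cv2.INTER_CUBIC)[:, :])
save("c4",np.vstack([np.hstack(ims[:2])[:300*2],np.hstack([ims[2],ims[2]*0])])[:600] if 0 else cv2.resize(np.hstack(ims),(798,266)))
```

```text
10.9 [0.52638967 0.12773491 0.18502801] [1.79978089e+02 9.85963516e-02 1.75032368e+02] [ 0.24672728  0.24197545 -0.95842331]
w spot [321.9 191. ] tip pred [321.7 208.2]
crop 266 143 110
s spot [287.7 178. ] tip pred [287.2 166.5]
crop 262 147 50
c spot [346.  251.1] tip pred [347.2 239.1]
crop 321 220 50
```

View pics/c4.png

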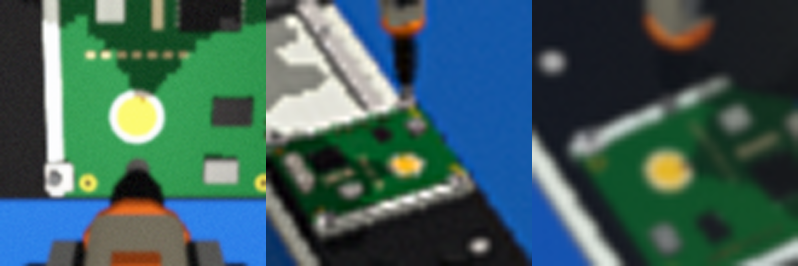

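Left is the wrist crop: the spot is at about (323,191) and the nose end at about (323,209). In the side crop the nose is above the spot and slightly behind it. The tip may be a few mm towards +x, so I'll go lower and measure properly.

step_arm(targets=[[0, [0, 0, -15], [0, 0, 0]], [0, [0, 0, -30], [0, 0, 0]], [0, [0, 0, -40], [0, 0, 0]], [0, [0, 0, -40], [0, 0, 0]], [0, [0, 0, -40], [0, 0, 0]], [0, [0, 0, -40], [0, 0, 0]]])

```text
time: 11.65
ee_pos: [0.5263, 0.1281, 0.145]
tcp_rot: [180.0, 0.1, 175.1]
wrist_force: [0.3, -0.9, -1.4]
opening: 0.022
grasp_force: 49.4
```

Run:
```python
from h import *
import pickle
o=bot.get_obs();print(o["time"],o["ee_pos"],o["tcp_rot"],o["wrist_force"])
w,s,c=grab("wrist"),grab("side"),grab("scene");pickle.dump((w,s,c),open("w5.pkl","wb"))
sp=np.array([.5259,.1279,.0475]);t=o["ee_pos"]+np.array([0,0,-.086])
for n,x in [("w",w),("s",s),("c",c)]: print(n,"spot",np.round(proj(x[0],sp),1),"tip pred",np.round(proj(x[0],t),1))
p,I,Z=w
u,v=map(int,proj(p,sp))
for r in range(v-14,v+34,1): print(r,I[r,u+1],Z[r,u+1].round(3),dep(p,u+1,r,Z[r,u+1]).round(4))
A=I[v-45:v+65,u-55:u+55];B=s[1][147:197,262:312]
print("crop",u-55,v-45)
save("c5",cv2.resize(A,(600,600),interpolation=cv2.INTER_CUBIC))
```

```text
11.65 [0.52626544 0.12806958 0.14495023] [1.79982501e+02 8.37696360e-02 1.75061041e+02] [ 0.32806899 -0.90875524 -1.37062318]
w spot [321.5 203.5] tip pred [321.7 208.2]
s spot [287.7 178. ] tip pred [287.7 175.4]
c spot [346.  251.1] tip pred [346.3 248.6]
189 [18 69 33] 0.248 [0.5136 0.1294 0.0469]
190 [48 83 53] 0.248 [0.5146 0.1293 0.0465]
191 [110 122 103] 0.247 [0.5151 0.1293 0.0477]
192 [171 163 148] 0.249 [0.5162 0.1292 0.0469]
193 [192 170 143] 0.249 [0.517  0.1291 0.0469]
194 [197 158 102] 0.249 [0.5178 0.129  0.0471]
195 [203 151  56] 0.25 [0.5188 0.1289 0.0465]
196 [205 149  45] 0.249 [0.5195 0.1289 0.0472]
197 [208 152  51] 0.249 [0.5202 0.1288 0.0478]
198 [204 148  44] 0.25 [0.5214 0.1287 0.0467]
199 [203 149  42] 0.25 [0.5221 0.1287 0.0473]
200 [207 152  49] 0.25 [0.5229 0.1286 0.0476]
201 [204 149  45] 0.249 [0.5235 0.1285 0.0482]
202 [206 148  46] 0.25 [0.5244 0.1284 0.0481]
203 [206 149  47] 0.251 [0.5255 0.1284 0.0475]
204 [208 152  48] 0.251 [0.5262 0.1283 0.0479]
205 [211 158  51] 0.252 [0.5275 0.1282 0.0468]
206 [220 176  61] 0.252 [0.5284 0.1281 0.0466]
207 [21
[... 660 characters left out ...]
 9  5 12] 0.197 [0.5215 0.1287 0.1028]
223 [16 15 12] 0.196 [0.5219 0.1287 0.1036]
224 [34 15 10] 0.193 [0.5213 0.1287 0.1068]
225 [88 39 17] 0.192 [0.5216 0.1287 0.1079]
226 [132  56  16] 0.175 [0.5161 0.1291 0.1235]
227 [170  73  20] 0.173 [0.516  0.1292 0.1254]
228 [206  94  28] 0.172 [0.5162 0.1291 0.1265]
229 [222 102  30] 0.173 [0.517  0.1291 0.1259]
230 [219 105  39] 0.173 [0.5176 0.129  0.126 ]
231 [183 102  60] 0.173 [0.518  0.129  0.1264]
232 [133 104  86] 0.168 [0.5166 0.1291 0.1313]
233 [108 101  85] 0.167 [0.5168 0.1291 0.1322]
234 [106 102  83] 0.166 [0.517  0.1291 0.1332]
235 [110 102  88] 0.164 [0.5167 0.1291 0.1353]
236 [109 104  88] 0.162 [0.5166 0.1291 0.137 ]
crop 266 158
```

View pics/c5.png

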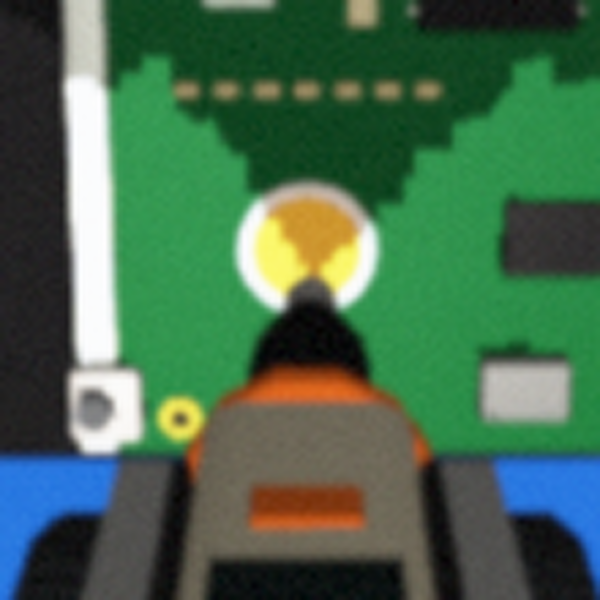

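The wrist depth profile puts nose, barrel and collar all on an axis at x≈0.530, which is vertical but about 3.8 mm too far in +x and 0.8 mm in +y. I'll correct that and descend to just above the board.

step_arm(targets=[[0, [-3.8, -0.8, 0], [0, 0, 0]], [0, [-3.8, -0.8, -4], [0, 0, 0]], [0, [-3.8, -0.8, -8], [0, 0, 0]], [0, [-3.8, -0.8, -8], [0, 0, 0]], [0, [-3.8, -0.8, -8], [0, 0, 0]], [0, [-3.8, -0.8, -8], [0, 0, 0]]])

```text
time: 12.4
ee_pos: [0.5222, 0.1272, 0.1363]
tcp_rot: [180.0, 0.0, 175.1]
wrist_force: [-0.3, 0.5, -0.8]
opening: 0.0218
grasp_force: 49.4
```

```bash
cat > m.py <<'E'
from h import *
o=bot.get_obs();print(o["time"],o["ee_pos"].round(4),o["tcp_rot"].round(2),o["wrist_force"].round(2))
p,I,Z=grab("wrist")
u0,v0=proj(p,[.5259,.1279,.0475]);u0=int(u0)
vs,us=np.nonzero(Z[185:260,290:360]>0);us+=290;vs+=185
X=np.array([dep(p,u,v,Z[v,u]) for u,v in zip(us,vs)])
for n,z0,z1,r in [("nose",.051,.07,4),("barrel",.076,.097,8),("collar",.112,.1165,14)]:
    m=(X[:,2]>z0)&(X[:,2]<z1)&(abs(X[:,1]-.128)<r*1e-3+.004)&(X[:,0]>.505)
    Y=X[m]
    if m.sum()<5: continue
    y=Y[:,1];s=abs(y-np.median(y))<.0025
    print(n,m.sum(),"x axis",np.median(Y[s,0])+r*1e-3,"y",np.percentile(y,[3,97]).round(4),np.mean(np.percentile(y,[3,97])).round(4),"z",np.percentile(Y[:,2],[1,99]).round(4))
J=I.astype(int);g=((J.min(2)>130)|((J[:,:,0]>170)&(J[:,:,1]>110)))
g[:, :u0-16]=0;g[:,u0+17:]=0;g[:int(v0)-16]=0;g[int(v0)+14:]=0
vv,uu=np.nonzero(g);L=np.array([onz(p,u,v,.0475) for u,v in zip(uu,vv)]);y=L[:,1];print("ring y",y.min(),y.max(),(y.min()+y.max())/2,"x min+10.5",L[:,0].min()+.0105,L[:,0].max()-.0105)
save("c6",cv2.resize(I[158:268,266:376],(600,600),interpolation=cv2.INTER_CUBIC))
E
python3 m.py
```

```text
12.4 [0.5222 0.1272 0.1363] [1.8000e+02 4.0000e-02 1.7506e+02] [-0.31  0.55 -0.76]
nose 45 x axis 0.5260248465175796 y [0.1233 0.1309] 0.1271 z [0.0525 0.0697]
barrel 193 x axis 0.5260471403498379 y [0.1206 0.1344] 0.1275 z [0.0772 0.0969]
collar 65 x axis 0.526116610427319 y [0.116  0.1399] 0.1279 z [0.114  0.1165]
ring y 0.11724882223119923 0.13867553385815642 0.12796217804467783 x min+10.5 0.525962715677346 0.5226498642323829
```

step_arm(targets=[[0, [0, 0.5, -1], [0, 0, 0]], [0, [0, 0.5, -2], [0, 0, 0]], [0, [0, 0.5, -3], [0, 0, 0]], [0, [0, 0.5, -4], [0, 0, 0]], [0, [0, 0.5, -5], [0, 0, 0]], [0, [0, 0.5, -5], [0, 0, 0]], [0, [0, 0.5, -5], [0, 0, 0]], [0, [0, 0.5, -5], [0, 0, 0]]])

```text
time: 13.25
ee_pos: [0.5222, 0.1277, 0.1314]
tcp_rot: [180.0, 0.0, 175.1]
wrist_force: [0.1, 0.6, -0.2]
opening: 0.0214
grasp_force: 49.4
```

step_arm(targets=[[0, [0, 0, -1], [0, 0, 0]], [0, [0, 0, -2], [0, 0, 0]], [0, [0, 0, -2], [0, 0, 0]], [0, [0, 0, -2], [0, 0, 0]]])

```text
time: 13.65
ee_pos: [0.5222, 0.1277, 0.1293]
tcp_rot: [180.0, 0.0, 175.1]
wrist_force: [-0.6, 0.2, 0.4]
opening: 0.0212
grasp_force: 49.5
```

```bash
python3 m.py
```

```text
13.65 [0.5222 0.1277 0.1293] [1.8000e+02 4.0000e-02 1.7506e+02] [-0.63  0.22  0.44]
nose 38 x axis 0.5245644182243226 y [0.1236 0.133 ] 0.1283 z [0.0513 0.0695]
barrel 156 x axis 0.5258968898735186 y [0.1212 0.1348] 0.128 z [0.0762 0.0917]
collar 44 x axis 0.5266817794063328 y [0.1193 0.1374] 0.1284 z [0.1124 0.1164]
ring y 0.1173049706545332 0.13885217373234018 0.12807857219343668 x min+10.5 0.5261250548820708 0.5218051169616351
```

step_arm(targets=[[0, [0, 0, -1.2], [0, 0, 0]], [0, [0, 0, -1.2], [0, 0, 0]], [0, [0, 0, -1.2], [0, 0, 0]], [0, [0, 0, -1.2], [0, 0, 0]], [0, [0, 0, -1.2], [0, 0, 0]]])

```text
time: 14.2
ee_pos: [0.5222, 0.1277, 0.1281]
tcp_rot: [180.0, 0.0, 175.1]
wrist_force: [-0.6, 0.6, 1.0]
opening: 0.0215
grasp_force: 49.6
```

Run:
```python
from h import *
F=[];T=[]
for i in range(8):
    p,I,Z=grab("wrist");o=bot.get_obs();F.append(o["wrist_force"])
    vs,us=np.nonzero(Z[200:270,290:360]>0);us=us+290;vs=vs+200
    X=np.array([dep(p,u,v,Z[v,u]) for u,v in zip(us,vs)]);c=I[vs,us].astype(int)
    m=(c[:,0]-c[:,2]>90)&(X[:,2]>.09)&(X[:,0]<.52);T.append(np.percentile(X[m,2],[3,50,97]))
print(np.mean(F,0),np.std(F,0),np.mean(T,0),o["ee_pos"],o["tcp_rot"],o["time"],o["qd"].round(2))
save("side7",grab("side")[1])
I=grab("wrist")[1];save("c7",cv2.resize(I[158:268,266:376],(600,600),interpolation=cv2.INTER_CUBIC))
```

```text
[-3.87364652e-01 -1.08723598e-03  1.28964907e+00] [0.36718918 0.24673214 0.38448677] [0.10678502 0.13467412 0.14256923] [0.52220374 0.12773122 0.12808402] [1.79995369e+02 3.55859851e-02 1.75064020e+02] 14.6 [-0.05  0.08 -0.03 -0.1   0.   -0.05]
```

View pics/c7.png

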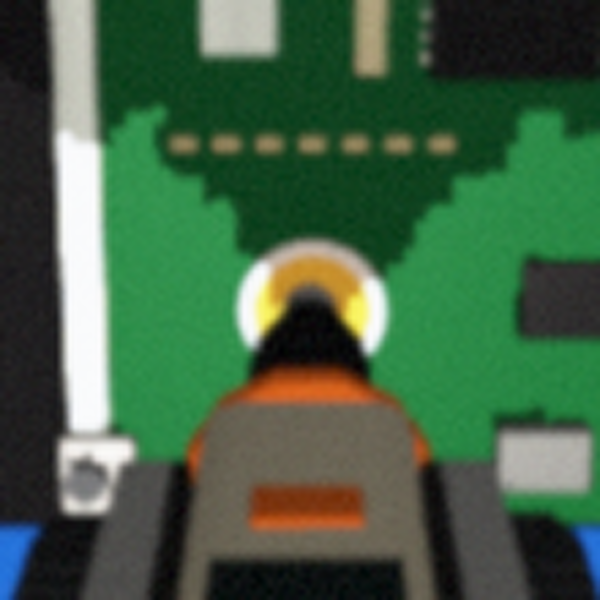

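The picture shows the nose centred in the ring, its near edge at crop (312,287) against a ring centre at about (312,314). The net force is about 2.5 N, so the nose is about halfway in. Handing in.

```bash
python3 -c "
from workcell import bot
print(bot.job_done())"
```

```text
the job is handed in; nothing more can be done
None
```

The job is handed in with no verdict returned. The carriage was pulled out to its front stop, and the gauge is held upright on the gold spot, nose inside the ring, pressed about halfway at roughly 2.5 N. The carriage stopped hard after about 161 mm of measured travel, which I took as full travel from a start about 8 mm out.

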